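Show the inside of the blue-lidded bin and ease its lid shut

TASK

Let the overhead camera see how full the blue-lidded bin on the packing bench is: press its pedal down with the fingertips until the lid stands fully open, keep it open for about two seconds, then let the pedal up slowly, over two seconds or so, so that the lid comes down softly and shuts without slamming. Work the lid by the pedal only and do not touch either lid; leave the red-lidded bin shut, and do not shift, tip or lift the bins or the things lying around them. Finish with the bin shut and the hand away from it.

Things in the scene. Friction and masses are not known exactly. Their poses are not given: they have to be found in the camera images.
- blue_bin: Blue-lidded bench-top pedal bin with paper and label offcuts, loose, 2.4 kg in all: brushed steel drum 166 mm across on a black foot 172 mm across, rim 240 mm above the bench. Origin: centre of its underside. Its x axis points from the pedal side to the hinge side (the pedal sticks out along -x); z is up.
- blue_pedal (a joint): Angle of the blue bin's steel pedal, a plate 50 mm long, 64 mm wide, 8 mm thick, its middle 147 mm from the bin's axis. It rocks on a level pivot 50 mm in front of the bin's axis, 26 mm above the bench. 0 = up, at rest; 0.286 rad = down at its stop. Pressing takes about 5 to 9 N. No latch: a light spring and the lid's weight swing it back up.
- blue_pedal_top (a point): Point to press on top of the blue bin's pedal: on its centre line, 153 mm in front of the bin's axis (70 mm clear of the drum), 17 mm from the pedal's front edge. It moves with the pedal, nearly straight up and down: 45 mm above the bench at rest, 15 mm fully pressed.
- blue_lid (a joint): Angle of the blue bin's lid: 0 = shut on the rim, 1.30 rad = fully open, nearly upright. A push rod links it to the pedal: lid angle = 4.55 x pedal angle, both ways. Its hinge is at the back of the rim, 98 mm behind the bin's axis, 246 mm above the bench, with little damping: the lid falls shut with a bang if the pedal is let go.
- blue_lid_panel: The blue plastic lid, a disc 172 mm across and 22 mm thick, about 0.2 kg. Origin at the disc's centre, 5 mm above its underside, 98 mm from the hinge line; when shut its x axis is the bin's x axis.
- red_bin: Red-lidded bench-top pedal bin with used batteries, loose, 2.4 kg in all: brushed steel drum 166 mm across on a black foot 172 mm across, rim 240 mm above the bench. Origin: centre of its underside. Its x axis points from the pedal side to the hinge side (the pedal sticks out along -x); z is up.
- red_pedal (a joint): Angle of the red bin's steel pedal, a plate 50 mm long, 64 mm wide, 8 mm thick, its middle 147 mm from the bin's axis. It rocks on a level pivot 50 mm in front of the bin's axis, 26 mm above the bench. 0 = up, at rest; 0.286 rad = down at its stop. Pressing takes about 5 to 9 N. No latch: a light spring and the lid's weight swing it back up.
- red_pedal_top (a point): Point to press on top of the red bin's pedal: on its centre line, 153 mm in front of the bin's axis (70 mm clear of the drum), 17 mm from the pedal's front edge. It moves with the pedal, nearly straight up and down: 45 mm above the bench at rest, 15 mm fully pressed.
- red_lid (a joint): Angle of the red bin's lid: 0 = shut on the rim, 1.30 rad = fully open, nearly upright. A push rod links it to the pedal: lid angle = 4.55 x pedal angle, both ways. Its hinge is at the back of the rim, 98 mm behind the bin's axis, 246 mm above the bench, with little damping: the lid falls shut with a bang if the pedal is let go.
- red_lid_panel: The red plastic lid, a disc 172 mm across and 22 mm thick, about 0.2 kg. Origin at the disc's centre, 5 mm above its underside, 98 mm from the hinge line; when shut its x axis is the bin's x axis.
- knife: Loose utility knife lying flat, blade retracted, yellow with a dark nose, 150 x 26 x 22 mm high, 0.12 kg. Origin near its middle on the bench; x along its length.
- tape_roll: Loose roll of tan packing tape lying flat, 110 mm across, hole 77 mm, 48 mm high. Origin: centre of its underside.
- card_box: Loose open white card-file box full of cards, 95 x 200 x 95 mm high, 0.9 kg. Origin: centre of its underside; its long side is along its y.

How it is judged (in metres and radians):
On the way, in this order (a step that is already met when the one before it is completed fails the run):
1. the blue lid stands fully open (66 degrees or more of its 74) and is kept there for 1.5 s (value of joint blue_lid above 1.15 rad), for 1.5 s.
2. the blue lid is shut again (value of joint blue_lid below 0.03 rad), for 0.2 s.
At the end, for the whole second after the job is handed in: both lids shut (within 0.03 rad), the blue pedal up, both bins upright, at rest and within 20 mm of where they stood, knife, tape roll and card box within 25 mm of where they lay (value of joint each of blue_lid, red_lid below 0.03 rad and value of joint blue_pedal below 0.01 rad and distance of each of blue_bin, red_bin from where it was at the start of the episode below 0.02 m and angle between each of blue_bin, red_bin's own z axis and vertical below 0.05 rad and linear speed of each of blue_bin, red_bin below 0.01 m/s and distance of each of knife, tape_roll, card_box from where it was at the start of the episode below 0.025 m); the robot touches nothing.
It fails at once if the blue lid slams: within the last 0.3 rad of closing it falls faster than 2.5 rad/s (0.46 m/s at its front edge) (value of joint blue_lid below 0.3 rad and velocity of joint blue_lid below -2.5 rad/s).
It fails at once if the robot touches a lid (more than 1 N) (contact force between any of the arm, the fingers and blue_lid_panel above 1 N or contact force between any of the arm, the fingers and red_lid_panel above 1 N).
It fails at once if the red-lidded bin is opened (more than 0.1 rad) (value of joint red_lid above 0.1 rad).
It fails at once if a bin is shifted (20 mm), lifted or tipped (distance of any of blue_bin, red_bin from where it was at the start of the episode above 0.02 m or angle between any of blue_bin, red_bin's own z axis and vertical above 0.1 rad).
It fails at once if the knife, tape roll or card box is shifted (25 mm) or lifted (distance of any of knife, tape_roll, card_box from where it was at the start of the episode above 0.025 m).
It also fails if it takes over 54 s, if anything falls off the work surface, if the arm or the gripper's body presses on something with over 40 N, if the wrist force passes 120 N, or if a joint passes its speed limit or range.

ROBOT

A 6-joint arm with a two-finger parallel gripper is mounted at the origin on the work surface. World frame = base frame: x ahead of the robot, y to its left, z up, the work surface at z = 0. Lengths are in mm, angles in rad, forces in N, time in s.
With the tool pointing down it reaches from about 425 to 950 mm from the base axis. Payload 14.7 kg.
Tool frame: the origin (TCP) lies midway between the tips of the shut fingers; the grasp point (between the pads) lies 19 mm behind it; y points along the fingers, x is the direction in which the jaws open and shut, and the axes are right-handed (so a half turn about y gives the same grasp; the last joint's range is limited). The gripper opens to 85 mm and grips with 20 to 120 N. Pads are 22 mm wide; open, the fingers measure 114 mm over their backs; the gripper's body (76 mm by 85 mm) begins 54 mm behind the grasp point. The pads swing forward as they close: fully open they stand 13 mm farther back than shut.
Start: joints at [1.3, 0.48, 1.596, -0, 1.065, -0.047], TCP at [144.234, 633.789, 231.297] pointing down, gripper open.
Joint ranges: [-2.75, 2.75], [-0.82, 2.05], [0.23, 2.67], [-1.56, 4.7], [0.09, 2.69], [-2.92, 2.92]. Speed limits (rad/s): [1.89, 1.89, 2.39, 3.01, 3.01, 3.01].

INTERFACE

Orientations are given as a rotation vector (axis times angle).
In Python, from cell import manip gives the robot as it stands.
- The arm moves only by the tool servo_tool, never from a script. Its argument "rows" is a list of rows, each a list of 3 entries, a list of its own where there are three numbers: the shift along the tool's x, y, z in mm, then the turn, a rotation vector about the tool's x, y, z in rad, then the closure, from 0 (fully open) to 1 (shut). A call has 1 to 10 rows; each row shifts and turns the commanded pose from where the row before left it, along the tool's axes as they then stand; what a row does not reach is not made up. A row lasts 1/10 s, in which the tool goes at most 50 mm and 8.59 degrees, less where a joint would pass 70% of its speed; a pose out of reach is approached as far as the arm can. A call with a gripper value outside its range is refused whole. The fingers move at their own pace and stop on an object; the grip force is fixed at half the most. Time passes only in rows, so rows that do not move let the fingers close. It gives the time, the measured TCP pose, the force and the opening at its end, in the units of the state.
- manip.read_state(): the state, without advancing time (a new reading comes with each control period).
- manip.grab_frame(name): name is "side" or "top" or "wrist"; returns a dict with "frame" (400x640x3 uint8, blue, green, red), "fx", "fy", "cx", "cy" (pixels), "extrinsics" (4x4, takes a point from camera to world coordinates). Camera axes: x right, y up, looking along -z (the intrinsics and any distortion apply to the point x, -y, -z); pixel columns grow to the right and rows downward; lengths in mm; the calibration is good to about 2 mm. A picture is of the moment at which its call begins. There is no depth.
- manip.close_job(): hands the job in, once; it reports no verdict.
Trained networks look in a picture, given as the dict that the camera call returned (one of the last four; its "shot" number tells which), for a name from the list of things; names that differ only in an ending like _2 or _b are one class to them, and where a whole thing is asked for, a point or a joint stands for the part that bears it (a point fixed in the world has none). Each returns a list of dicts, best first, with "p" (0 to 1); they miss things now and then, are a little off and sometimes report something else, mostly with a low value. They report only what shows in the picture. A call takes as long as a camera call.
- manip.spot_in(name, picture): "bbox" ([left, top, right, bottom] in pixels, round what is visible of it).
- manip.outline_of(name, picture): "region" (400x640 bool, what is visible of it) and "bbox" ([left, top, right, bottom] in pixels, round what is visible of it).
The state is a dict: "clock": time; "qpos": joint angles; "qvel": joint speeds; "joint_torque": joint torques, N m; "eef_pos": TCP position; "ee_rot": TCP orientation; "wrist_force": force on the tool from outside, world axes, zero at the start; "ft_torque": the same for the moment, N m; "grip_width": finger opening in mm.
Only numpy, scipy, OpenCV 4.12 (cv2) and the standard library are available. Lean on these libraries where they do the work, as an engineer would, in place of code of your own. Each camera call takes 0.05 s, during which the arm holds its last target. There are 200 camera calls.

## Working session

There is one attempt and no reset: what is moved stays moved. The work goes in short steps, Python scripts to look and compute and a tool call to move; the robot and the scene stay as the last step left them, time stands still between calls to the robot, and variables do not carry over. Pictures are saved under pics/ and viewed, about 8 in all and at most 12, crops included, and the job is handed in when it is done.

Besides the shell and the picture viewer there is one more tool, called as name(argument=value, ...) on one line, values as JSON. servo_tool: Moves the arm, as the interface text tells. Its arguments: {"type":"object","properties":{"rows":{"type":"array","items":{"type":"array"}}},"required":["rows"]}

```bash
mkdir -p pics
cat > h.py <<'E'
import numpy as np, cv2
from cell import manip
from scipy.spatial.transform import Rotation as R
def ray(pic,u,v):
    E=np.array(pic["extrinsics"]); d=np.array([(u-pic["cx"])/pic["fx"],-(v-pic["cy"])/pic["fy"],-1])
    return E[:3,3],E[:3,:3]@d
def at_z(pic,u,v,z):
    o,d=ray(pic,u,v); return o+d*(z-o[2])/d[2]
def proj(pic,P):
    E=np.array(pic["extrinsics"]); c=E[:3,:3].T@(np.array(P,float)-E[:3,3])
    return pic["cx"]+pic["fx"]*c[0]/-c[2], pic["cy"]-pic["fy"]*c[1]/-c[2]
E
cat > a.py <<'E'
from h import *
for n in("top","side"):
    p=manip.grab_frame(n); cv2.imwrite(f"pics/{n}1.png",p["frame"]); print(n,[k for k in p if k not in("frame",)],np.round(p["extrinsics"],2).tolist(),p["fx"],p["cx"],p["cy"])
    for t in("blue_bin","blue_pedal","blue_lid_panel","red_bin","red_pedal","red_lid_panel","knife","tape_roll","card_box"):
        for o in manip.outline_of(t,p)[:2]:
            v,u=np.nonzero(o["region"]); print(t,round(o["p"],2),np.round(o["bbox"]),u.mean().round(1),v.mean().round(1))
s=manip.read_state();print(s["clock"],s["eef_pos"],s["ee_rot"],s["wrist_force"],s["grip_width"])
E
python3 a.py
```

```text
top ['fx', 'fy', 'cx', 'cy', 'extrinsics', 'shot'] [[-0.01, 0.98, -0.17, 363.45], [-1.0, -0.01, 0.01, -33.59], [0.0, 0.17, 0.98, 1459.68], [0.0, 0.0, 0.0, 1.0]] 488.3819185261277 315.73985885974696 212.7164642302457
blue_bin 0.92 [332. 156. 402. 268.] 363.0 205.4
blue_pedal 0.61 [341. 242. 363. 271.] 351.9 255.8
blue_lid_panel 0.6 [142. 252. 184. 288.] 162.1 268.9
red_bin 0.88 [188. 137. 266. 249.] 227.2 185.9
red_pedal 0.67 [231. 222. 256. 249.] 243.1 236.5
red_lid_panel 0.81 [185. 135. 257. 210.] 220.4 174.5
knife 0.7 [302. 238. 313. 289.] 305.6 262.7
knife 0.53 [342. 240. 363. 266.] 352.1 255.7
tape_roll 0.68 [144. 252. 185. 288.] 161.6 270.0
card_box 0.69 [431. 247. 512. 286.] 471.8 266.3
side ['fx', 'fy', 'cx', 'cy', 'extrinsics', 'shot'] [[0.97, 0.22, -0.07, 503.69], [-0.23, 0.92, -0.31, -425.04], [0.0, 0.32, 0.95, 1351.62], [0.0, 0.0, 0.0, 1.0]] 383.6861946487789 322.0163842156477 203.59664086262651
blue_pedal 0.62 [290. 244. 315. 264.] 297.2 252.9
blue_lid_panel 0.82 [308. 210. 373. 267.] 340.4 237.1
blue_lid_panel 0.51 [288. 242. 313. 266.] 297.2 253.2
red_bin 0.97 [285. 106. 361. 177.] 326.9 140.7
red_bin 0.31 [289. 242. 313. 263.] 297.5 253.1
red_pedal 0.76 [285. 159. 308. 176.] 295.2 167.9
red_lid_panel 0.73 [307. 210. 374. 265.] 340.0 237.2
red_lid_panel 0.69 [301. 100. 362. 149.] 330.4 125.5
knife 0.82 [271. 212. 306. 230.] 285.6 220.1
tape_roll 0.68 [249. 103. 278. 135.] 260.8 120.5
card_box 0.68 [290. 326. 328. 400.] 308.8 362.0
1.0 [144.22472545 633.80439387 231.32246446] [-1.30673841 -1.04282304  1.04277748] [-0.0178778  -0.29500652  0.0145635 ] 85.8446048528885
```

View pics/top1.png

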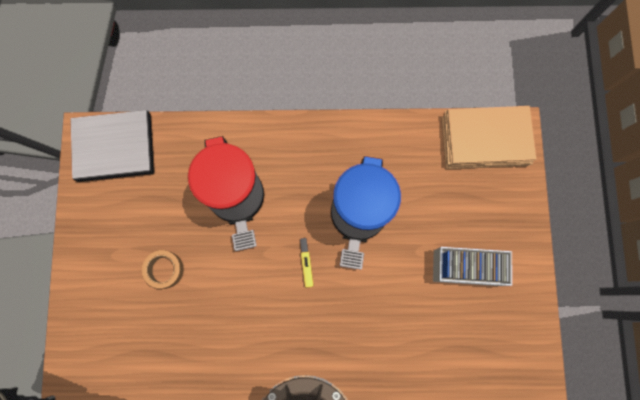

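View pics/side1.png

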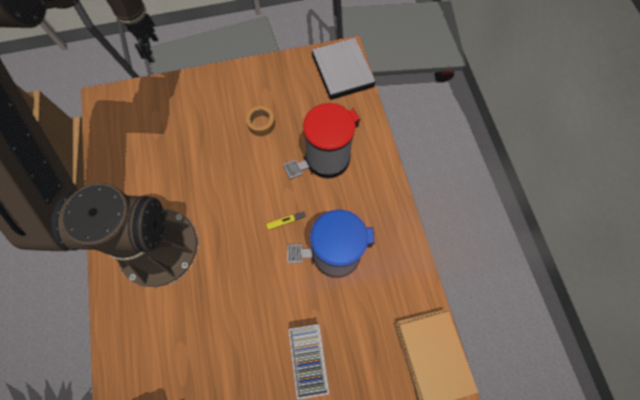

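```bash
cat > b.py <<'E'
from h import *
s=manip.read_state(); M=R.from_rotvec(s["ee_rot"]).as_matrix(); print(M.round(3))
for n in("top","side"):
    p=manip.grab_frame(n)
    for c,col in(("blue",(100,130)),("red",None)):
        hsv=cv2.cvtColor(p["frame"],cv2.COLOR_BGR2HSV); H,S,V=cv2.split(hsv)
        m=((H>95)&(H<130) if c=="blue" else (H<8)|(H>172))&(S>110)&(V>40)
        k,l,st,ce=cv2.connectedComponentsWithStats(m.astype(np.uint8)); i=1+np.argmax(st[1:,4])
        print(n,c,st[i],ce[i].round(1),"lid centre@z257",at_z(p,*ce[i],257).round(1))
        o=manip.outline_of(c+"_pedal",p)
        if o:
            v,u=np.nonzero(o[0]["region"]); print("  pedal",o[0]["p"],at_z(p,u.mean(),v.mean(),42).round(1), cv2.minAreaRect(np.c_[u,v].astype(np.int32)))
E
python3 b.py
```

```text
[[ 0.222  0.    -0.975]
 [ 0.975  0.     0.222]
 [ 0.    -1.    -0.   ]]
top blue [ 334  157   66   73 3564] [366.7 195.3] lid centre@z257 [ 616.9 -168.6  257. ]
  pedal 0.61 [ 483.9 -143.9   42. ] ((352.06927490234375, 253.4461669921875), (22.326250076293945, 28.155881881713867), 7.125016689300537)
top red [ 187  136   69   73 3666] [220.8 174.5] lid centre@z257 [675.9 199.3 257. ]
  pedal 0.73 [543.8 173.3  42. ] ((242.34617614746094, 234.7307586669922), (28.63295555114746, 21.96500587463379), 78.69007110595703)
side blue [ 311  210   62   56 2599] [339.7 237.7] lid centre@z257 [ 616.2 -175.2  257. ]
  pedal 0.43 [ 484.5 -146.8   42. ] ((299.5, 253.0), (18.0, 23.0), 90.0)
side red [ 303  103   57   48 2059] [329.6 125.9] lid centre@z257 [675.  192.6 257. ]
  pedal 0.68 [543.4 171.6  42. ] ((296.95001220703125, 167.35000610351562), (14.546475410461426, 21.81971549987793), 71.56504821777344)
```

The top view shows the blue bin at about (366,197) with its pedal at (352,259), the knife just to its left at (306,263) and the red bin at (222,180) with its pedal at (243,240). The side view agrees, with the blue lid at (340,238) and its pedal at (296,254). Both views put the blue bin's axis near (613,-171), with the press point near (462,-140).

I'll raise the arm, pull it in and swing round at a radius of about 485 mm.

servo_tool(rows=[[[-30,-25,0],[0,0,0],1],[[-45,-15,0],[0,0,0],1],[[-45,-15,0],[0,0,0],1],[[-45,-15,0],[0,0,0],1],[[-2.4,0,-48.4],[0,0.1,0],1],[[-2.4,0,-48.4],[0,0.1,0],1],[[-2.4,0,-48.4],[0,0.1,0],1],[[-2.4,0,-48.4],[0,0.1,0],1]])

```text
clock: 2.1
eef_pos: [284.9, 393.1, 301.7]
ee_rot: [-1.442, -0.737, 0.735]
wrist_force: [0.7, 1.0, -0.2]
grip_width: 0.0
```

servo_tool(rows=[[[-2.4,0,-48.4],[0,0.1,0],1],[[-2.4,0,-48.4],[0,0.1,0],1],[[-2.4,0,-48.4],[0,0.1,0],1],[[-2.4,0,-48.4],[0,0.1,0],1],[[-2.4,0,-48.4],[0,0.1,0],1],[[-2.4,0,-48.4],[0,0.1,0],1],[[-2.4,0,-48.4],[0,0.1,0],1],[[-2.4,0,-48.4],[0,0.1,0],1],[[-2.4,0,-48.4],[0,0.1,0],1],[[-2.4,0,-48.4],[0,0.1,0],1]])

```text
clock: 3.1
eef_pos: [484.7, -27.3, 301.5]
ee_rot: [-1.57, 0.044, -0.045]
wrist_force: [0.9, 0.4, 0.2]
grip_width: -0.4
```

servo_tool(rows=[[[-2.4,0,-48.4],[0,0.1,0],1],[[-2.4,0,-48.4],[0,0.1,0],1],[[0,0,0],[0,0,-0.1],1],[[0,0,0],[0,0,-0.05],1],[[0,0,0],[0,0,0],1]])

```text
clock: 3.6
eef_pos: [468.3, -121.1, 301.4]
ee_rot: [-1.577, 0.082, -0.318]
wrist_force: [-0.2, 0.3, -0.1]
grip_width: 0.4
```

```bash
cat > c.py <<'E'
from h import *
s=manip.read_state(); M=R.from_rotvec(s["ee_rot"]).as_matrix(); print(s["clock"],s["eef_pos"].round(1) if hasattr(s["eef_pos"],'round') else s["eef_pos"],M.round(3),s["qpos"],s["wrist_force"],s["grip_width"])
p=manip.grab_frame("wrist"); cv2.imwrite("pics/w1.png",p["frame"]);E=np.array(p["extrinsics"]);print(E.round(2))
for t in("blue_pedal","blue_bin","knife"):
    for o in manip.outline_of(t,p)[:2]:
        v,u=np.nonzero(o["region"]); print(t,o["p"],o["bbox"],at_z(p,u.mean(),v.mean(),42).round(1),cv2.minAreaRect(np.c_[u,v].astype(np.int32)))
E
python3 c.py
```

```text
3.6 [ 468.3 -121.1  301.4] [[ 0.957  0.145  0.251]
 [-0.249 -0.038  0.968]
 [ 0.15  -0.989  0.   ]] [-0.32384013  0.0888327   1.98576008  0.01321939  0.91658042 -0.07691854] [-0.17703035  0.26205962 -0.13435447] 0.42902663865818347
[[ 9.6000e-01  2.8000e-01 -7.0000e-02  4.6460e+02]
 [-2.5000e-01  9.2000e-01  3.0000e-01 -4.9680e+01]
 [ 1.5000e-01 -2.7000e-01  9.5000e-01  4.4297e+02]
 [ 0.0000e+00  0.0000e+00  0.0000e+00  1.0000e+00]]
blue_pedal 0.61 [268.7, 156.8, 334.8, 211.9] [ 481.5 -143.6   42. ] ((302.6861267089844, 182.61314392089844), (50.205360412597656, 63.57817840576172), 83.41805267333984)
blue_bin 0.61 [267.4, 98.0, 640.0, 328.2] [ 723.8 -242.7   42. ] ((455.8582763671875, 216.07138061523438), (223.84930419921875, 369.4752502441406), 87.37760162353516)
knife 0.72 [197.4, 51.1, 312.5, 109.9] [463.2 -12.9  42. ] ((254.8663330078125, 80.39558410644531), (23.769731521606445, 119.35350799560547), 67.7509765625)
knife 0.52 [269.3, 160.6, 337.4, 209.6] [ 481.1 -143.4   42. ] ((302.62542724609375, 181.534423828125), (50.487525939941406, 64.28790283203125), 82.14668273925781)
```

View pics/w1.png

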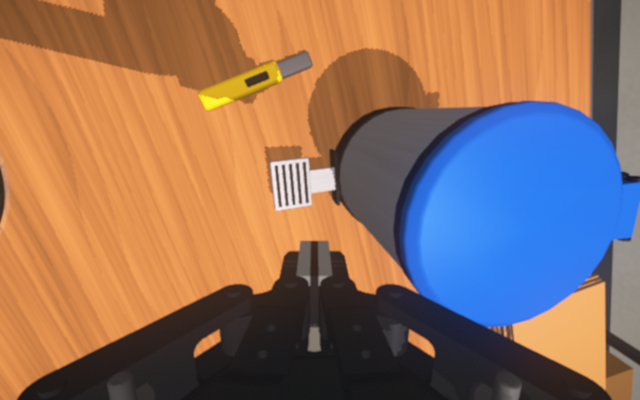

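The wrist view shows the pedal plate with corners near (271,162), (309,157), (313,206) and (276,210). It's clear of the knife, and the fingers are at (315,245).

```bash
cat > d.py <<'E'
from h import *
p=manip.grab_frame("wrist")
C=np.array([at_z(p,u,v,z) for u,v,z in((271,162,47),(309,157,41),(313,206,41),(276,210,47))])
print(C.round(1)); m=C.mean(0); ax=(C[1]+C[2]-C[0]-C[3])/2; w=(C[0]+C[1]-C[2]-C[3])/2
print("mid",m.round(1),"len",np.linalg.norm(ax),"wid",np.linalg.norm(w))
for n in("top","side"):
    q=manip.grab_frame(n); g=cv2.cvtColor(q["frame"],cv2.COLOR_BGR2HSV); B=cv2.split(g)
    print(n,"mid px",proj(q,m))
    H,S,V=B; mk=((H>95)&(H<130)&(S>110)&(V>40)).astype(np.uint8)
    mk=cv2.morphologyEx(mk,cv2.MORPH_OPEN,cv2.getStructuringElement(cv2.MORPH_ELLIPSE,(35,35)))
    v,u=np.nonzero(mk); c=at_z(q,u.mean(),v.mean(),257)
    a=(c-m)[:2]; print("lid",c.round(1),"dist",np.linalg.norm(a),"yaw",np.arctan2(a[1],a[0]))
    cv2.imwrite(f"pics/{n}2.png",q["frame"])
a/=np.linalg.norm(a); t=m.copy(); t[:2]-=6*a; t[2]=45; print("press",t.round(1))
s=manip.read_state(); M=R.from_rotvec(s["ee_rot"]).as_matrix()
print("tool shift to 70 above",(M.T@(t+[0,0,25]-s["eef_pos"])).round(1), "tool up/down unit", (M.T@[0,0,1]).round(3))
cv2.imwrite("pics/t2.png",cv2.resize(q["frame"][200:300,250:400],None,fx=5,fy=5))
E
python3 d.py
```

```text
[[ 457.9 -107.7   47. ]
 [ 505.6 -115.4   41. ]
 [ 494.3 -179.7   41. ]
 [ 446.4 -168.9   47. ]]
mid [ 476.1 -142.9   44. ] len 49.07343706409285 wid 63.76896118163635
top mid px (np.float64(351.63183993648755), np.float64(258.34676217938124))
lid [ 614.9 -168.3  257. ] dist 141.1764971289584 yaw -0.1808567710494479
side mid px (np.float64(295.2866947077222), np.float64(252.689063343722))
lid [ 613.9 -174.7  257. ] dist 141.41534647352634 yaw -0.2268786615655201
press [ 470.2 -141.6   45. ]
tool shift to 70 above [-29.2 229.4 -20.1] tool up/down unit [ 0.149 -0.989  0.   ]
```

servo_tool(rows=[[[-29,5,-20],[0,0,0],1],[[0,45,0],[0,0,0],1],[[0,45,0],[0,0,0],1],[[0,45,0],[0,0,0],1],[[0,45,0],[0,0,0],1],[[0,25,0],[0,0,0],1],[[0,16,0],[0,0,0],1],[[0,0,0],[0,0,0],1],[[0,0,0],[0,0,0],1]])

```text
clock: 4.85
eef_pos: [469.7, -141.5, 73.5]
ee_rot: [-1.577, 0.082, -0.315]
wrist_force: [-0.6, -0.8, 0.1]
grip_width: -0.3
```

```bash
cat > e.py <<'E'
from h import *
import sys
s=manip.read_state(); print(s["clock"],np.round(s["eef_pos"],1),np.round(s["wrist_force"],1),proj(p:=manip.grab_frame("wrist"),s["eef_pos"]))
a=manip.grab_frame("side")["frame"][140:320,200:440]; b=manip.grab_frame("top")["frame"][130:310,240:440]
im=np.hstack([cv2.resize(a,None,fx=2,fy=2),cv2.resize(p["frame"],None,fx=.5,fy=.5)[:180].repeat(2,0)[:, :1]*0]) if 0 else None
A=cv2.resize(a,(400,300)); B=cv2.resize(b,(400,300)); W=cv2.resize(p["frame"],(480,300))
im=np.zeros((600,800,3),np.uint8); im[:300,:400]=A; im[:300,400:]=B; im[300:,:480]=W
cv2.imwrite(f"pics/{sys.argv[1]}.png",im)
E
python3 e.py e1
```

```text
4.85 [ 469.7 -141.5   73.5] [-0.6 -0.8  0.1] (np.float64(313.96135555779654), np.float64(257.38156887437793))
```

View pics/e1.png

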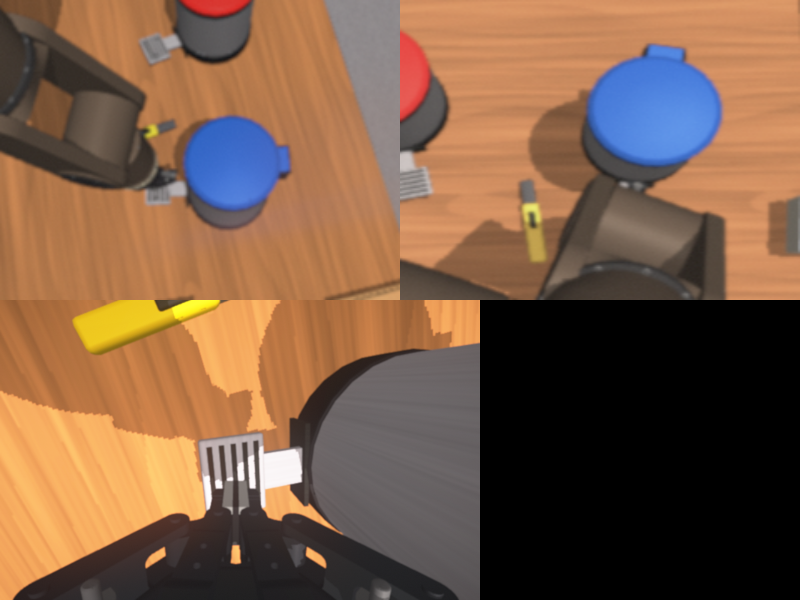

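The fingertips are over the plate: plate x 200–263 and y 433–505 in the composite, tip near (236,483). The wrist is clear of the lid. I'll descend and start pressing in small steps.

servo_tool(rows=[[[-1.5,10,0],[0,0,0],1],[[-1.5,10,0],[0,0,0],1],[[-0.7,4.5,0],[0,0,0],1],[[-0.4,2.5,0],[0,0,0],1],[[-0.4,2.5,0],[0,0,0],1],[[-0.3,2,0],[0,0,0],1],[[0,0,0],[0,0,0],1]])

```text
clock: 5.7
eef_pos: [468.9, -141.4, 41.2]
ee_rot: [-1.577, 0.082, -0.315]
wrist_force: [-3.8, 0.7, 6.7]
grip_width: -0.2
```

servo_tool(rows=[[[-0.3,2,0],[0,0,0],1],[[-0.3,2,0],[0,0,0],1],[[-0.3,2,0],[0,0,0],1],[[-0.3,2,0],[0,0,0],1],[[-0.3,2,0],[0,0,0],1],[[-0.3,2,0],[0,0,0],1],[[-0.3,2,0],[0,0,0],1],[[-0.3,2,0],[0,0,0],1],[[-0.3,2,0],[0,0,0],1],[[-0.3,2,0],[0,0,0],1]])

```text
clock: 6.7
eef_pos: [468.4, -141.3, 21.1]
ee_rot: [-1.577, 0.083, -0.315]
wrist_force: [-5.8, -0.1, 7.0]
grip_width: 0.3
```

servo_tool(rows=[[[-0.3,2,0],[0,0,0],1],[[-0.3,2,0],[0,0,0],1],[[0,0,0],[0,0,0],1]])

```text
clock: 7.0
eef_pos: [468.8, -141.4, 17.0]
ee_rot: [-1.577, 0.083, -0.315]
wrist_force: [-3.5, 0.5, 5.9]
grip_width: 0.4
```

```bash
python3 e.py e2
```

```text
7.0 [ 468.8 -141.4   17. ] [-3.5  0.5  5.9] (np.float64(314.0467699665674), np.float64(257.4057931794314))
```

View pics/e2.png

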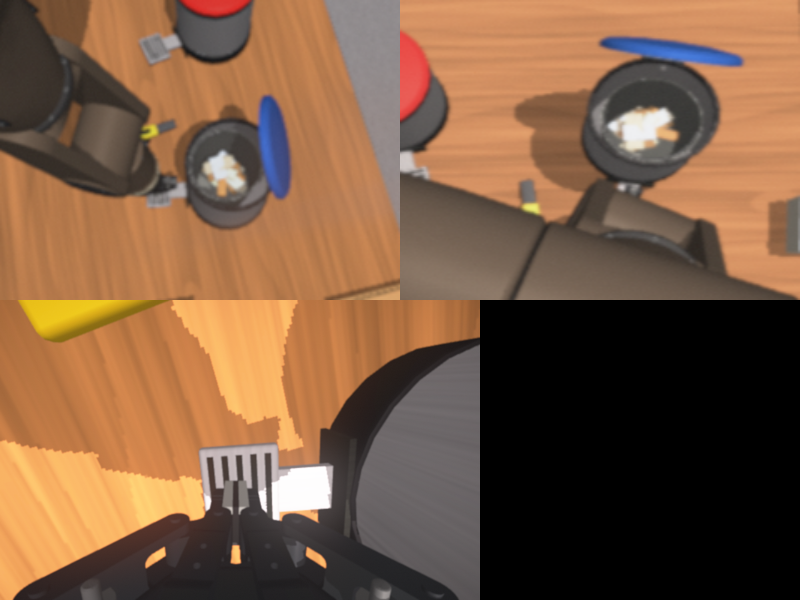

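The lid stands nearly upright and the contents are visible. The last pedal travel should still show as a force rise at the stop, so I'll press the final millimetres carefully.

servo_tool(rows=[[[-0.1,1,0],[0,0,0],1],[[0,0,0],[0,0,0],1]])

```text
clock: 7.35
eef_pos: [469.5, -141.6, 16.4]
ee_rot: [-1.577, 0.082, -0.316]
wrist_force: [-4.4, 1.8, 5.2]
grip_width: -0.1
```

servo_tool(rows=[[[-0.1,1,0],[0,0,0],1],[[0,0,0],[0,0,0],1]])

```text
clock: 7.55
eef_pos: [469.6, -141.6, 15.6]
ee_rot: [-1.577, 0.081, -0.316]
wrist_force: [-6.1, 2.0, 13.0]
grip_width: -0.2
```

The force jumped to 13 N, so the pedal is at its stop. Hold for 2 s, then release at about 12 mm/s.

servo_tool(rows=[[[0,0,0],[0,0,0],1],[[0,0,0],[0,0,0],1],[[0,0,0],[0,0,0],1],[[0,0,0],[0,0,0],1],[[0,0,0],[0,0,0],1],[[0,0,0],[0,0,0],1],[[0,0,0],[0,0,0],1],[[0,0,0],[0,0,0],1],[[0,0,0],[0,0,0],1],[[0,0,0],[0,0,0],1]])

```text
clock: 8.55
eef_pos: [469.6, -141.6, 15.6]
ee_rot: [-1.577, 0.081, -0.316]
wrist_force: [-5.2, 2.3, 11.6]
grip_width: 0.1
```

servo_tool(rows=[[[0,0,0],[0,0,0],1],[[0,0,0],[0,0,0],1],[[0,0,0],[0,0,0],1],[[0,0,0],[0,0,0],1],[[0,0,0],[0,0,0],1],[[0,0,0],[0,0,0],1],[[0,0,0],[0,0,0],1],[[0,0,0],[0,0,0],1],[[0,0,0],[0,0,0],1],[[0,0,0],[0,0,0],1]])

```text
clock: 9.55
eef_pos: [469.6, -141.6, 15.6]
ee_rot: [-1.577, 0.081, -0.316]
wrist_force: [-5.3, 1.7, 11.7]
grip_width: -0.2
```

servo_tool(rows=[[[0.1,-0.8,0],[0,0,0],1],[[0.2,-1.2,0],[0,0,0],1],[[0.2,-1.2,0],[0,0,0],1],[[0.2,-1.2,0],[0,0,0],1],[[0.2,-1.2,0],[0,0,0],1],[[0.2,-1.2,0],[0,0,0],1],[[0.2,-1.2,0],[0,0,0],1],[[0.2,-1.2,0],[0,0,0],1],[[0.2,-1.2,0],[0,0,0],1],[[0.2,-1.2,0],[0,0,0],1]])

```text
clock: 10.55
eef_pos: [469.9, -141.7, 27.2]
ee_rot: [-1.577, 0.081, -0.316]
wrist_force: [-3.8, 1.1, 4.9]
grip_width: -0.2
```

servo_tool(rows=[[[0.2,-1.2,0],[0,0,0],1],[[0.2,-1.2,0],[0,0,0],1],[[0.2,-1.2,0],[0,0,0],1],[[0.2,-1.2,0],[0,0,0],1],[[0.2,-1.2,0],[0,0,0],1],[[0.2,-1.2,0],[0,0,0],1],[[0.2,-1.2,0],[0,0,0],1],[[0.2,-1.2,0],[0,0,0],1],[[0.2,-1.2,0],[0,0,0],1],[[0.2,-1.2,0],[0,0,0],1]])

```text
clock: 11.55
eef_pos: [470.6, -141.9, 39.6]
ee_rot: [-1.578, 0.08, -0.317]
wrist_force: [-1.4, 0.9, 5.6]
grip_width: -0.2
```

servo_tool(rows=[[[0.2,-1,0],[0,0,0],1],[[0.2,-1,0],[0,0,0],1],[[0.2,-1,0],[0,0,0],1],[[0.2,-1,0],[0,0,0],1],[[0.2,-1,0],[0,0,0],1],[[0.2,-1,0],[0,0,0],1],[[0.2,-1,0],[0,0,0],1],[[0.2,-1,0],[0,0,0],1],[[0.2,-1,0],[0,0,0],1],[[0,0,0],[0,0,0],1]])

```text
clock: 12.55
eef_pos: [470.5, -141.9, 48.6]
ee_rot: [-1.578, 0.081, -0.316]
wrist_force: [-0.7, -0.3, 0.0]
grip_width: -0.2
```

Contact is lost and the pedal should be up. I'll back away upwards and towards the robot, then check.

servo_tool(rows=[[[0,-15,0],[0,0,0],1],[[0,-30,0],[0,0,0],1],[[0,-45,0],[0,0,0],1],[[0,-45,0],[0,0,0],1],[[0,-45,0],[0,0,0],1],[[0,-45,0],[0,0,0],1],[[2,0,48],[0,-0.1,0],1],[[2,0,48],[0,-0.1,0],1],[[2,0,48],[0,-0.1,0],1],[[0,0,0],[0,0,0],1]])

```text
clock: 13.55
eef_pos: [465.9, 12.5, 269.7]
ee_rot: [-1.607, -0.159, -0.07]
wrist_force: [-0.8, -1.2, 0.0]
grip_width: -0.1
```

```bash
cat > f.py <<'E'
from h import *
s=manip.read_state(); print(s["clock"],np.round(s["eef_pos"],1),np.round(s["wrist_force"],1))
im=[]
for n in("top","side"):
    q=manip.grab_frame(n)["frame"]; o=cv2.imread(f"pics/{n}1.png"); 
    im.append(np.hstack([cv2.resize(o,(400,250)),cv2.resize(q,(400,250))]))
    H,S,V=cv2.split(cv2.cvtColor(q,cv2.COLOR_BGR2HSV))
    for c,m in(("blue",(H>95)&(H<130)),("red",(H<8)|(H>172)),("yellow",(H>22)&(H<35)&(V>120))):
        k,l,st,ce=cv2.connectedComponentsWithStats((m&(S>110)&(V>40)).astype(np.uint8)); i=1+np.argmax(st[1:,4]); print(n,c,st[i],ce[i].round(1))
cv2.imwrite("pics/f.png",np.vstack(im))
E
python3 f.py
```

```text
13.55 [465.9  12.5 269.7] [-0.8 -1.2  0. ]
top blue [ 334  157   66   73 3563] [366.7 195.3]
top red [ 187  136   69   73 3668] [220.8 174.4]Traceback (most recent call last):
  File "f.py", line 9, in <module>
    k,l,st,ce=cv2.connectedComponentsWithStats((m&(S>110)&(V>40)).astype(np.uint8)); i=1+np.argmax(st[1:,4]); print(n,c,st[i],ce[i].round(1))
                                                                                         ~~~~~~~~~^^^^^^^^^^
    return _wrapfunc(a, 'argmax', axis=axis, out=out, **kwds)
    return bound(*args, **kwds)
ValueError: attempt to get argmax of an empty sequence
```

The lids match the start to within 0.1 px. The knife check crashed because the arm hides the knife in the top view, so I'll use the side view.

```bash
sed -i 's/(H>22)&(H<35)&(V>120)/(H>22)\&(H<35)\&(V>90)/; s/; i=1+/\n        if k<2: print(n,c,"hidden"); continue\n        i=1+/' f.py; python3 f.py
```

```text
13.6 [465.6  10.3 269.6] [-0.3  0.4  0.6]
top blue [ 334  157   66   73 3563] [366.7 195.3]
top red [ 188  136   68   73 3668] [220.8 174.5]
top yellow hidden
side blue [ 311  210   62   56 2594] [339.7 237.7]
side red [ 303  103   57   48 2059] [329.6 125.9]
side yellow [267 215  28  14 180] [280.3 221.8]
```

View pics/f.png

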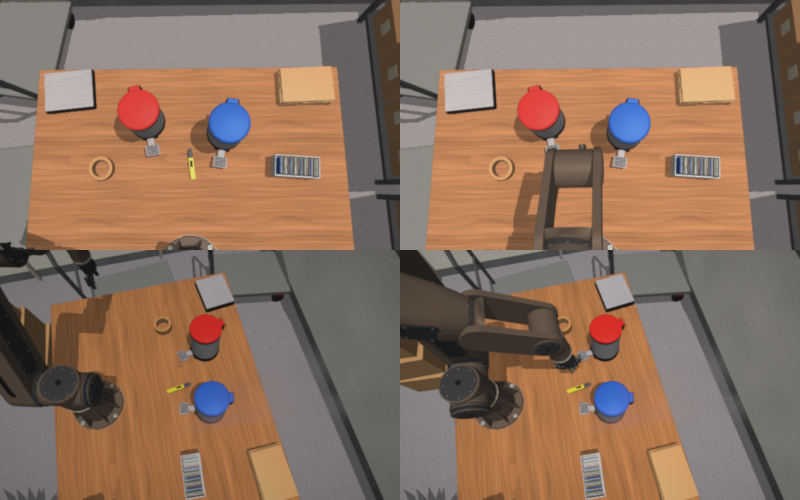

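The before and after views match: both lids are shut at the same pixels, and the knife, tape roll, card box and bins haven't moved. The hand is clear, so I'm handing in.

```bash
python3 -c "
from cell import manip
print(manip.close_job())"
```

```text
the job is handed in; nothing more can be done
None
```

The blue bin was opened by its pedal, held open, let down softly and shut again, and the job is handed in. No verdict is reported back.

- **Opening:** I pressed the pedal with shut fingertips until it reached its stop. The force rose from about 5 N to 13 N with the tips 15.6 mm above the bench. The pictures showed the lid nearly upright and the contents visible, taken 2 mm of pedal travel before the stop.
- **Holding and closing:** I held the pedal at its stop for 2 s. I then let it up over about 2.5 s at 10–12 mm/s, which puts the lid at roughly 0.5 rad/s. Contact force was back to zero with the tips at 48.6 mm, above the pedal's 45 mm rest height.
- **Last checks:** Both lids were back at their starting pixels within about 0.1 px in both fixed views. The bins, knife, tape roll and card box looked unmoved, and the hand was about 270 mm up with no contact force.

Two checks fell short:
- **Knife:** The arm hid it in the last top view, so I could only confirm it by eye in the side view.
- **Bin-to-pedal distance:** It measured 141 mm instead of 147 mm. I put that down to error in locating the lid's centre and aimed from the plate itself, which measured 49 × 64 mm against the stated 50 × 64 mm.

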